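# Refit the keyed drive gear on the bench turntable's gearmotor

## Robot

A 7-joint arm with a two-finger parallel gripper is mounted at the origin on the work surface. World frame = base frame: x ahead of the robot, y to its left, z up, the work surface at z = 0. Lengths are in m, angles in degrees, forces in N, time in s.
With the tool pointing down it reaches from about 0.425 to 1.025 m from the base axis. Payload 3.6 kg.
Tool frame: the origin (TCP) lies at the very end of the fingers, on their centre line; the grasp point (between the pads) lies 19 mm behind it (bot.grasp_offset is the distance from the TCP to the grasp point, in m); z points along the fingers, y is the line along which they close (so a half turn about z gives the same grasp; the last joint's range is limited). The gripper opens to 85 mm and grips with 20 to 120 N. Pads are 22 mm wide; open, the fingers measure 114 mm over their backs; the gripper's body (76 mm by 85 mm) begins 54 mm behind the grasp point. The pads swing forward as they close: fully open they stand 13 mm farther back than shut.
Start: joints at [-74.055, 33.873, 2.773, 92.16, -1.908, 54.013, -1.931], TCP at [0.263, 0.675, 0.231] pointing down, gripper open.
Joint ranges: [-153.93, 153.93], [-27.13, 128.08], [-72.61, 78.16], [10.71, 143.7], [-87.88, 267.88], [4.46, 118.87], [-176.78, 176.78]. Speed limits (degrees/s): [147.25, 147.25, 180, 180, 180, 180, 180].

## Interface

Orientations are given as [roll, pitch, yaw] about the fixed x, y, z axes, in that order (R = Rz(yaw) Ry(pitch) Rx(roll)).
In Python, from station import bot, eyes, order gives the robot as it stands. The module is installed in compiled form; this text tells all that it offers.
- The arm moves only by the tool apply_moves, never from a script. Its argument "commands" is one flat list of numbers, 4 for each row, row after row: the shift along the world's x, y, z in m, then the turn about the world's z in rad. A call has 1 to 5 rows; each row is the pose to reach, as a shift and turn from the pose commanded when the call began; what a row does not reach only later rows make up. A row lasts 1/10 s, in which the tool goes at most 50 mm and 8.59 degrees, less where a joint would pass 70% of its speed; a pose out of reach is approached as far as the arm can. A call with a gripper value outside its range is refused whole. "grip" is the gripper's target within -1 to 1 (shut at 1, half-way at 0, fully open at -1), set as the call begins (left out, the last holds). The fingers move at their own pace and stop on an object; the grip force is fixed at half the most. Time passes only in rows, so rows that repeat a pose let the fingers close. It gives the time, the measured TCP pose, the force, the opening and the grip force at its end, in the units of the state.
- bot.read_state(): the state, without advancing time (a new reading comes with each control period).
- eyes.read_camera(name): name is "scene" or "top" or "wrist"; returns a dict with "image" (420x560x3 uint8, red, green, blue), "intrinsics" (3x3 intrinsics, pixels), "D" ([k1, k2, p1, p2, k3] as OpenCV has them; the pictures are not rectified), "pose" (4x4, takes a point from camera to world coordinates). Camera axes: x right, y down, z forward; pixel columns grow to the right and rows downward; lengths in m; the calibration is good to about 2 mm. A picture is of the moment at which its call begins. There is no depth.
- order.sign_off(): hands the job in; it is judged then, once.
The state is a dict: "t": time; "q": joint angles; "qd": joint speeds; "joint_efforts": joint torques, N m; "tool_pos": TCP position; "ee_rot": TCP orientation; "contact_force": force on the tool from outside, world axes, zero at the start; "torque": the same for the moment, N m; "gripper_width": finger opening in m; "finger_force": force on a finger pad.
Only numpy, scipy, OpenCV 4.12 (cv2) and the standard library are available. Lean on these libraries where they do the work, as an engineer would, in place of code of your own. Each camera call takes 0.05 s, during which the arm holds its last target. There are 200 camera calls.

## Task

Take the red drive gear from the mat, lower it gently over the nose of the gearmotor's upright shaft, turn it under light pressure until its keyway drops over the shaft's key, and push it fully home on the collar. Do not drop it on or force it: pushing the gear hard against the shaft or key damages them. Let go at the end, and leave everything else on the bench where it lies.

Things in the scene. Friction and masses are not known exactly. Their poses are not given: they have to be found in the camera images.
- gear: Red drive gear, 0.14-0.28 kg, upright on the mat. Origin: centre of underside, z up. Toothed rim 65 mm diameter, 10 mm high; above it a round boss 40 mm diameter from 10 to 44 mm height, gripped from above at any yaw. Through bore 19.6 mm diameter with one full-height keyway, 6.5 mm wide, out to 16.2 mm from the axis, on the gear's own -x side (white strokes on boss top and rim).
- drive: Grey gearmotor with an aluminium top, fixed; 120 x 100 mm, 50 mm high, and a black motor can sticking out 50 mm at +x. Origin: centre of its underside. z up. The shaft rises from the middle of its top. A red pointer stripe on the top lies on its own -x side of the shaft.
- seat (a point): Centre of the upper face of the steel collar (30 mm diameter) at the shaft's foot, 53 mm above the drive's underside, axes as the drive's; the home gear's underside rests here. A gear not lined up with the key stops with its underside 18 mm above this point; lined up (within about 4 degrees) it goes down to 0. Shaft and key do not give downwards.
- nose (a point): Top of the steel shaft, 52 mm above the seat. Shaft 18 mm diameter, top 5 mm tapered to 12 mm. A brass key, 5 mm wide, out to 15 mm from the axis, runs from the seat up to 34 mm below this point. Key direction not measured: 17 to 103 degrees counterclockwise (from above) of the pointer stripe. The shaft turns stiffly (0.15 N m): below about 8 N of push it stays put while the gear turns.
- spare: Blue spare gear, plain bore, 65 mm diameter, boss 37 mm diameter and 26 mm high; not to be used. Origin: centre of underside.
- phone: Dark phone, 148 x 74 x 9 mm, lying flat. Origin: centre of underside.
- screwdriver: Screwdriver with red handle, 150 mm, lying. Origin at its underside.
- tweezers: Steel tweezers, 120 mm long, 6 mm high, lying flat. Origin at the underside.
- jar: Small clear jar with black cap, 44 mm diameter, 55 mm high. Origin: centre of underside.
- camera_module: Black camera module, 22 x 16 x 12 mm. Origin: centre of underside.
There are look-alikes about, which are no part of the job. There is more than one size of the drive; the job needs the smaller. Several things have the shape of the gear; the one meant has the colours described above.

How it is judged (in metres and radians):
On the way, in this order (a step that is already met when the one before it is completed fails the run):
1. the red gear is on the nose of the shaft, upright, with its underside 15 to 48 mm above the collar (z of gear in the frame of seat between 0.015 and 0.048 m and horizontal distance between gear and seat below 0.004 m and angle between gear's own z axis and vertical below 0.12 rad), for 0.15 s.
2. its keyway has dropped over the key and the gear is home on the collar (z of gear in the frame of seat below 0.0025 m and horizontal distance between gear and seat below 0.003 m), for 0.2 s.
At the end, for the whole second after the job is handed in: The red gear rests, released and still, on the shaft's collar: underside within 2.5 mm of the collar, centred within 3 mm, upright within 3.4 degrees, its keyway over the key; every other loose thing within 20 mm of where it lay (all of step 2 and z of gear in the frame of seat above -0.003 m and angle between gear's own z axis and vertical below 0.06 rad and linear speed of gear below 0.01 m/s); the robot touches nothing.
It fails at once if the gear is pushed against the gearmotor, its shaft or key with more than 35 N (contact force between gear and drive above 35 N).
It fails at once if the gripper or arm presses on the gearmotor with more than 15 N (contact force between any of the fingers, the arm and drive above 15 N).
It fails at once if another loose thing is moved by more than 20 mm (distance of any of spare, phone, screwdriver, tweezers, jar, camera_module from where it was at the start of the episode above 0.02 m).
It also fails if it takes over 64 s, if anything falls off the work surface, if the arm or the gripper's body presses on something with over 40 N, if the wrist force passes 120 N, or if a joint passes its speed limit or range.

## Working session

There is one attempt and no reset: what is moved stays moved. The work goes in short steps, Python scripts to look and compute and a tool call to move; the robot and the scene stay as the last step left them, time stands still between calls to the robot, and variables do not carry over. Pictures are saved under pics/ and viewed, at most 10 in all, crops included, and the job is handed in when it is done.

Besides the shell and the picture viewer there is one more tool, called after "Emit:" by a JSON object that holds its "method" and its "body", one argument or row to a line. apply_moves: Moves the arm, as the interface text tells. Its arguments: {"type":"object","properties":{"commands":{"type":"array","items":{"type":"number"}},"grip":{"type":"number"}},"required":["commands"]}

```bash
mkdir -p pics; cat > h.py <<'E'
import numpy as np, cv2
from station import bot, eyes, order
def snap(name,fn,crop=None,scale=1):
    c=eyes.read_camera(name); im=c["image"][:,:,::-1]
    np.savez(fn.replace('.png','.npz'),K=c["intrinsics"],D=c["D"],T=c["pose"],im=im)
    if crop: im=im[crop[1]:crop[3],crop[0]:crop[2]]
    cv2.imwrite(fn,cv2.resize(im,None,fx=scale,fy=scale,interpolation=cv2.INTER_CUBIC)); return c
def w(npz,pts,z):
    c=np.load(npz);K,D,T=c['K'],np.array(c['D'],float),c['T']
    n=cv2.undistortPoints(np.array(pts,float).reshape(-1,1,2),K,D).reshape(-1,2)
    d=np.c_[n,np.ones(len(n))]@T[:3,:3].T; o=T[:3,3]
    return o+d*((z-o[2])/d[:,2])[:,None]
def pr(npz,P):
    c=np.load(npz);T=np.linalg.inv(c['T'])
    return cv2.projectPoints(np.array(P,float).reshape(-1,1,3),cv2.Rodrigues(T[:3,:3])[0],T[:3,3],c['K'],np.array(c['D'],float))[0].reshape(-1,2)
E
python3 - <<'E'
from h import *
a=snap("top","pics/top.png",scale=1.42); b=snap("scene","pics/scene.png",scale=1.42)
print(a["pose"],b["pose"]); print(bot.read_state())
E
```

```text
[[-0.02174424 -0.99109143  0.13139622  0.30759973]
 [-0.99973935  0.02064038 -0.00975727  0.01969707]
 [ 0.00695827 -0.13157414 -0.99128191  1.21742817]
 [ 0.          0.          0.          1.        ]] [[ 0.31212896  0.75861874 -0.57190307  1.06765053]
 [ 0.95002154 -0.24550734  0.19283472 -0.16794168]
 [ 0.00588163 -0.60350953 -0.79733409  0.94620355]
 [ 0.          0.          0.          1.        ]]
{'t': 0.1, 'q': array([-74.05637041,  33.92093714,   2.76821706,  92.228457  ,
        -1.90928889,  54.01332744,  -1.93398945]), 'qd': array([ 0.03756497, -0.08615059,  0.01711172, -0.23988005,  0.07676248,
       -0.06629022, -0.06000918]), 'joint_efforts': array([ 4.46902864e-03, -5.49997616e+01,  1.55285921e+00, -1.98827040e+01,
        9.64020321e-03,  3.82160215e-03, -1.66171725e-05]), 'tool_pos': array([0.26308663, 0.67478071, 0.23025357]), 'ee_rot': array([-1.79883566e+02,  5.79479703e-03,  1.58699432e+02]), 'contact_force': array([ 0.2351588 , -0.04053409,  0.10065947]), 'torque': array([-0.03873966,  0.00979108, -0.06234121]), 'finger_force': 0.0, 'gripper_width': 0.08527914627693771}
```

View pics/top.png

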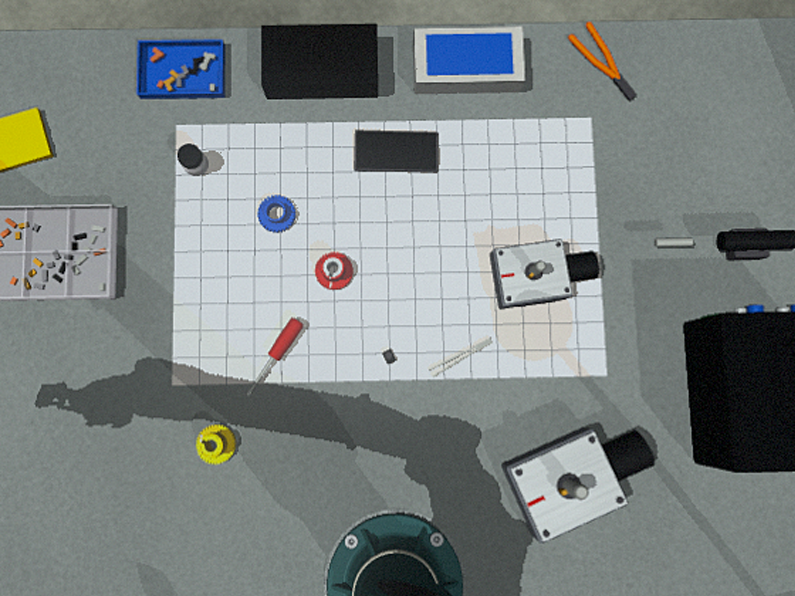

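View pics/scene.png

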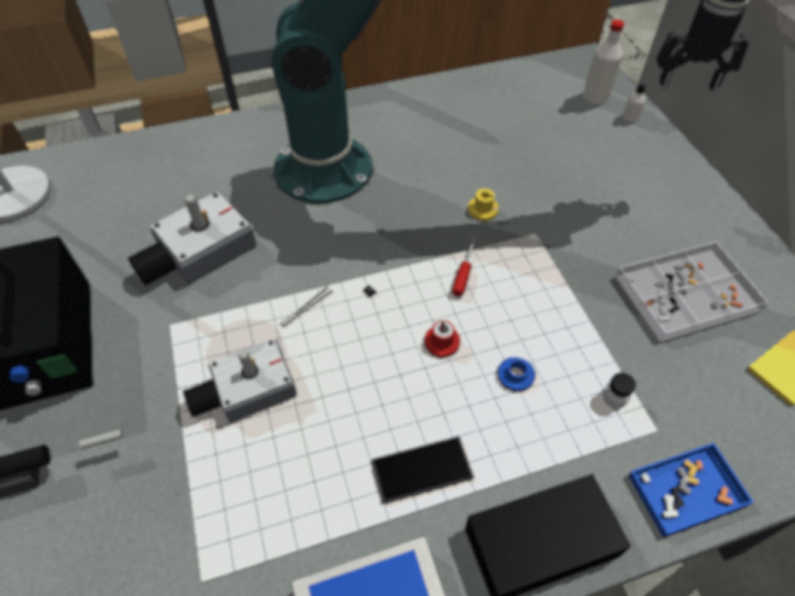

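```bash
python3 - <<'E'
from h import *
im=np.load('pics/top.npz')['im']
a=cv2.resize(im[165:215,205:265],None,fx=6.6,fy=6.6,interpolation=cv2.INTER_CUBIC)
b=cv2.resize(im[160:222,340:430],None,fx=6,fy=6,interpolation=cv2.INTER_CUBIC)
H=max(a.shape[0],b.shape[0]);o=np.zeros((H,800,3),np.uint8)
a=a[:,:260];o=np.zeros((H,800,3),np.uint8);o[:a.shape[0],:260]=a;o[:b.shape[0],260:800]=b
cv2.imwrite('pics/c1.png',o)
s=1/1.42
print(w('pics/top.npz',np.array([[491,250],[566,239],[577,297],[502,308]])*s,.05).round(3))
print(w('pics/top.npz',np.array([[333,268]])*s,.044).round(3),w('pics/top.npz',np.array([[334,272]])*s,.01).round(3))
E
```

```text
[[ 0.544 -0.173  0.05 ]
 [ 0.561 -0.299  0.05 ]
 [ 0.462 -0.312  0.05 ]
 [ 0.446 -0.187  0.05 ]]
[[0.52  0.093 0.044]] [[0.519 0.093 0.01 ]]
```

View pics/c1.png

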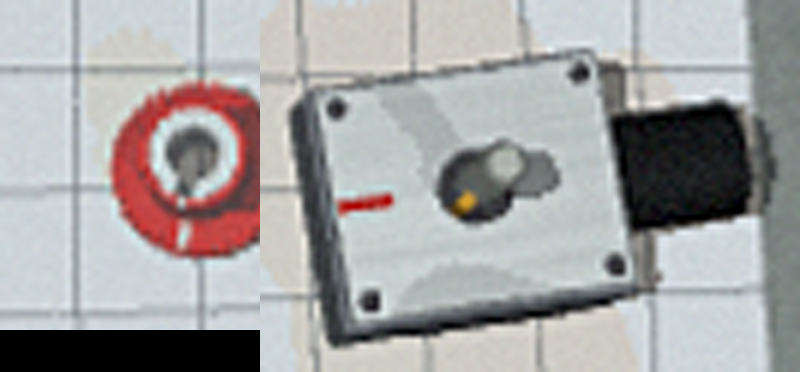

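```bash
python3 - <<'E'
from h import *
f='pics/top.npz'
g=lambda x,y:[340+(x-260)/6,160+y/6]
sc=w(f,[g(337,108),g(579,72),g(616,264),g(370,300)],.05);c=sc.mean(0);print(sc.round(4),c)
st=w(f,[g(340,207),g(392,200)],.05);print(st)
n=w(f,[g(510,159)],.105);print('nose',n)
k=w(f,[g(465,203)],.071);print('key',k,k-c)
ang=lambda d:np.degrees(np.arctan2(d[1],d[0]))
print(ang(st[0]-c),ang(sc[0]-sc[1]),ang(sc[3]-sc[2]),ang(k[0]-c))
G=lambda x,y:[205+x/6.6,165+y/6.6]
print('boss',w(f,[G(196,153)],.044),'rim',w(f,[G(183,235)],.01))
E
```

```text
[[ 0.5393 -0.1892  0.05  ]
 [ 0.5519 -0.286   0.05  ]
 [ 0.4745 -0.2964  0.05  ]
 [ 0.4622 -0.1989  0.05  ]] [ 0.50698707 -0.24263808  0.05      ]
[[ 0.49952875 -0.18871048  0.05      ]
 [ 0.50190215 -0.20937494  0.05      ]]
nose [[ 0.50748423 -0.24378986  0.105     ]]
key [[ 0.49663861 -0.23351389  0.071     ]] [[-0.01034846  0.00912419  0.021     ]]
97.8741931897716 97.38681305306885 97.17982551872086 138.59752052863567
boss [[0.52159941 0.09244512 0.044     ]] rim [[0.4970803  0.09974385 0.01      ]]
```

Emit:
{"method": "apply_moves", "body": {
  "commands": [0.02,-0.045,0,0,0.04,-0.09,0,0,0.06,-0.135,0,0,0.08,-0.18,0,0,0.1,-0.225,0,0],
  "grip": -1
}}

```text
t: 0.6
tool_pos: [0.3638, 0.4483, 0.231]
ee_rot: [-180.0, 0.0, 158.7]
contact_force: [0.6, 1.0, -0.1]
gripper_width: 0.0856
finger_force: 0.0
```

Emit:
{"method": "apply_moves", "body": {
  "commands": [0.02,-0.045,0,0,0.04,-0.09,0,0,0.06,-0.135,0,0,0.08,-0.18,0,0,0.1,-0.225,0,0]
}}

```text
t: 1.1
tool_pos: [0.4636, 0.2235, 0.2312]
ee_rot: [-180.0, -0.0, 158.7]
contact_force: [0.9, -0.7, -0.1]
gripper_width: 0.0852
finger_force: 0.0
```

Emit:
{"method": "apply_moves", "body": {
  "commands": [0.02,-0.045,0,0,0.04,-0.09,0,0,0.056,-0.132,0,0,0.056,-0.132,0,0]
}}

```text
t: 1.5
tool_pos: [0.5214, 0.0852, 0.2314]
ee_rot: [-179.8, 0.2, 158.0]
contact_force: [-0.1, 0.3, 0.7]
gripper_width: 0.0852
finger_force: 0.0
```

```bash
python3 - <<'E'
from h import *
c=snap("wrist","pics/w1.png",scale=1.42);print(c["pose"]);s=bot.read_state();print(s['t'],s['q'],s['tool_pos'],s['ee_rot'],s['contact_force'])
E
```

```text
[[ 0.37616218  0.88935999  0.25988618  0.45503766]
 [ 0.92654674 -0.35996203 -0.10926331  0.11302863]
 [-0.00362526  0.28189742 -0.9594377   0.37374572]
 [ 0.          0.          0.          1.        ]]
1.55 [-20.96818841  19.89293953   8.03920629 117.81640829  -3.90196158
  42.55587274  57.70462345] [0.52017827 0.089119   0.23115411] [-1.79915971e+02  3.64601030e-02  1.58230442e+02] [0.0244493  1.33379526 0.32272006]
```

View pics/w1.png

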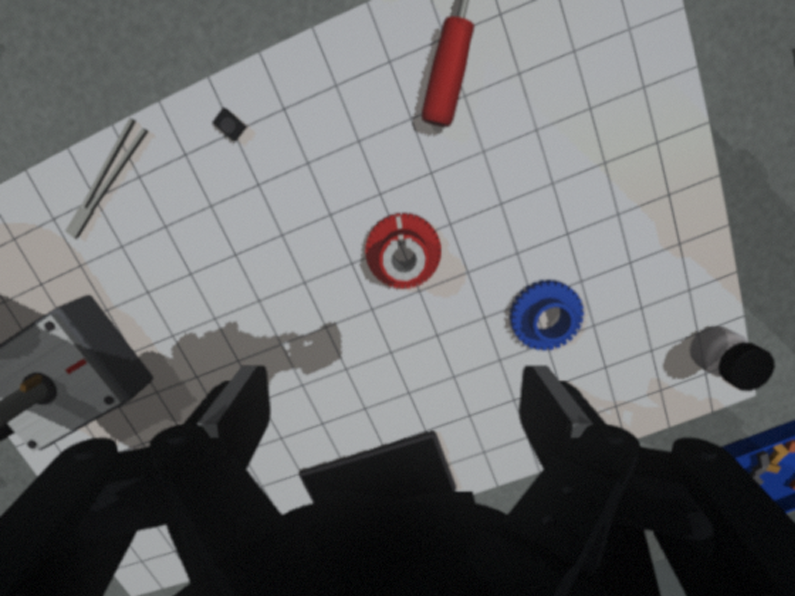

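```bash
python3 - <<'E'
from h import *
f='pics/w1.npz';s=1/1.42
print(w(f,[np.array([404,258])*s],.044),w(f,[np.array([403,251])*s],.005),w(f,[np.array([399,221])*s],.01))
im=np.load(f)['im'];cv2.imwrite('pics/w1c.png',cv2.resize(im[140:210,245:325],None,fx=8,fy=8,interpolation=cv2.INTER_CUBIC))
E
```

```text
[[0.51890976 0.09416499 0.044     ]] [[0.520372   0.09342424 0.005     ]] [[0.49440513 0.10007541 0.01      ]]
```

View pics/w1c.png

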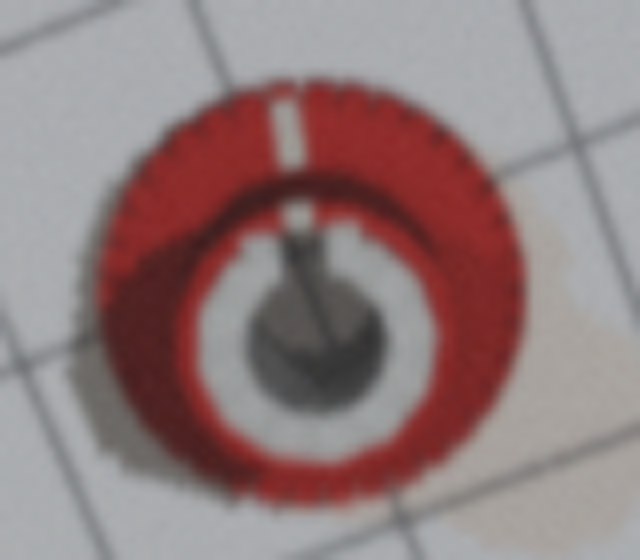

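Emit:
{"method": "apply_moves", "body": {
  "commands": [0.001,0,-0.045,0,0.001,0,-0.09,0,0.001,0,-0.13,0,0.001,0,-0.16,0,0.001,0,-0.165,0]
}}

```text
t: 2.05
tool_pos: [0.5172, 0.0947, 0.063]
ee_rot: [-179.8, -0.4, 158.8]
contact_force: [0.3, -0.4, -0.2]
gripper_width: 0.0852
finger_force: 0.0
```

```bash
python3 - <<'E'
from h import *
f='pics/w1.npz'
b=w(f,[[284.6,182.7]],.044)[0];k=w(f,[[282.25,167]],.044)[0];r=w(f,[[281,156.5]],.01)[0]
a=lambda d:np.degrees(np.arctan2(d[1],d[0]))
print(b,k,r,a(k-b),a(r-b),np.linalg.norm((k-b)[:2]),np.linalg.norm((r-b)[:2]))
s=bot.read_state();print(s['tool_pos'],s['ee_rot'])
E
```

```text
[0.52001036 0.09383762 0.044     ] [0.50275027 0.09794196 0.044     ] [0.49536995 0.09970531 0.01      ] 166.62386514142887 166.6054610986033 0.017741367604547198 0.025329421529716
[0.51718169 0.09466046 0.0630499 ] [-179.80534915   -0.38260484  158.83475745]
```

Emit:
{"method": "apply_moves", "body": {
  "commands": [0,0,-0.02,0,0,0,-0.04,0,0,0,-0.05,0,0,0,-0.05,0,0,0,-0.05,0]
}}

```text
t: 2.55
tool_pos: [0.5209, 0.094, 0.0171]
ee_rot: [180.0, 0.1, 158.7]
contact_force: [-0.6, 0.0, -0.6]
gripper_width: 0.0853
finger_force: 0.0
```

Emit:
{"method": "apply_moves", "body": {
  "commands": [0,0,0,0,0,0,0,0,0,0,0,0,0,0,0,0,0,0,0,0],
  "grip": 1
}}

```text
t: 3.05
tool_pos: [0.5207, 0.0935, 0.0173]
ee_rot: [180.0, 0.0, 158.7]
contact_force: [-0.8, 0.4, 6.8]
gripper_width: 0.0385
finger_force: 59.5
```

Emit:
{"method": "apply_moves", "body": {
  "commands": [0,0,0,0,0,0,0,0,0,0,0,0,0,0,0,0,0,0,0,0]
}}

```text
t: 3.55
tool_pos: [0.5207, 0.0935, 0.0173]
ee_rot: [180.0, 0.0, 158.7]
contact_force: [-0.3, 0.9, 7.1]
gripper_width: 0.0385
finger_force: 59.5
```

Emit:
{"method": "apply_moves", "body": {
  "commands": [0,0,0.02,0,0,0,0.06,0,0,0,0.1,0,0,0,0.14,0,0,0,0.15,0]
}}

```text
t: 4.05
tool_pos: [0.5226, 0.0938, 0.1703]
ee_rot: [179.8, 0.3, 158.7]
contact_force: [0.6, -0.1, -2.0]
gripper_width: 0.0387
finger_force: 60.8
```

Emit:
{"method": "apply_moves", "body": {
  "commands": [0,-0.02,0,0,0,-0.06,0,-0.1,0,-0.1,0,-0.2,0,-0.14,0,-0.3,0,-0.18,0,-0.35]
}}

```text
t: 4.55
tool_pos: [0.5192, -0.0878, 0.1653]
ee_rot: [-179.9, -0.1, 138.5]
contact_force: [0.7, -0.2, -3.2]
gripper_width: 0.0382
finger_force: 60.7
```

```bash
python3 - <<'E'
from h import *
c=snap("wrist","pics/w2.png",scale=1.42);s=bot.read_state();print(s['t'],s['q'],s['tool_pos'],s['ee_rot'],s['contact_force'],s['torque'])
E
```

```text
4.6 [ -4.44986492  25.69223683  13.14459401 121.14274012  -9.46737057
  34.09537742  63.17257516] [ 0.51891752 -0.09700384  0.16585403] [-179.71078663    0.22781418  137.87885544] [-0.08866321 -4.93342109 -1.31860704] [-0.46950186 -0.02365276 -0.06119351]
```

View pics/w2.png

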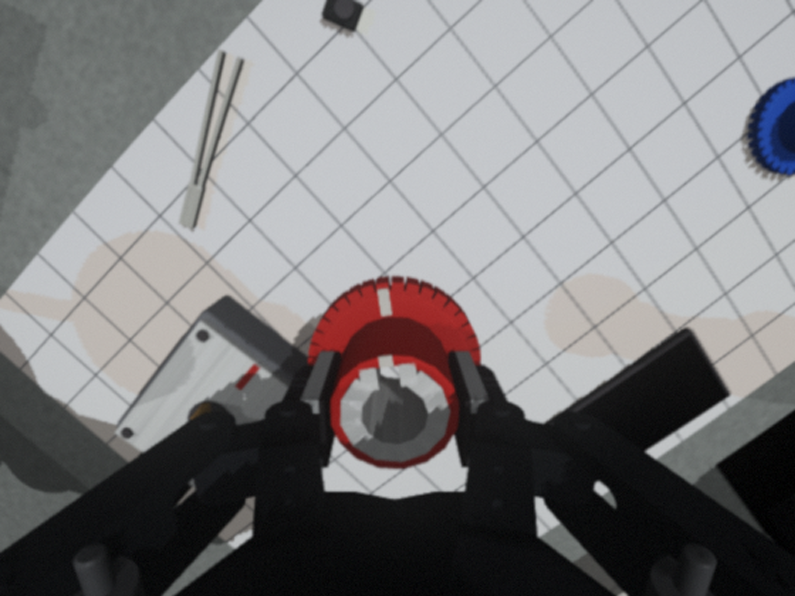

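Emit:
{"method": "apply_moves", "body": {
  "commands": [0.012,-0.045,0.015,0,0.025,-0.09,0.03,0,0.038,-0.135,0.045,0,0.05,-0.18,0.06,0,0.065,-0.225,0.06,0]
}}

```text
t: 5.1
tool_pos: [0.5859, -0.3136, 0.2274]
ee_rot: [180.0, 0.1, 138.6]
contact_force: [1.0, -0.7, -1.5]
gripper_width: 0.0386
finger_force: 60.9
```

Emit:
{"method": "apply_moves", "body": {
  "commands": [0,0,0,0,0,0,0,0,0,0,0,0,0,0,0,0,0,0,0,0]
}}

```text
t: 5.6
tool_pos: [0.5853, -0.3096, 0.2259]
ee_rot: [180.0, -0.1, 138.8]
contact_force: [0.6, -0.5, -2.0]
gripper_width: 0.0387
finger_force: 60.9
```

```bash
python3 - <<'E'
from h import *
s=bot.read_state()
c=snap("wrist","pics/w3.png",scale=1.42);print(s['t'],s['q'],s['tool_pos'],s['ee_rot'],s['contact_force'],s['torque'])
E
```

```text
5.6 [ 14.48955243  30.19972505  13.86047589 101.41325663  -9.16052244
  49.55101889  81.28587985] [ 0.58533591 -0.30963453  0.22588908] [ 1.79981432e+02 -7.66065044e-02  1.38777131e+02] [ 0.57116354 -0.54234156 -2.01706468] [-0.01896174  0.01918342  0.00270708]
```

View pics/w3.png

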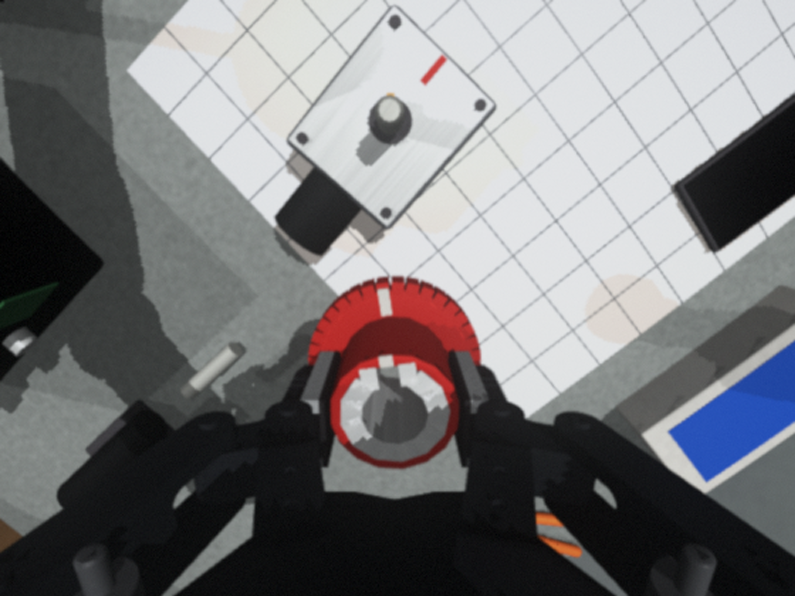

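```bash
python3 - <<'E'
from h import *
f='pics/w3.npz';s=1/1.42
a=lambda d:np.degrees(np.arctan2(d[1],d[0]))
sc=w(f,np.array([[395,22],[480,105],[386,213],[302,139]])*s,.05);c=sc.mean(0);print(sc.round(4),c)
print('nose',w(f,np.array([[389,108]])*s,.105),'key',[ (k,a(k-c)) for k in w(f,np.array([[389,95]])*s,.071)])
print(a(sc[0]-sc[3]),a(sc[1]-sc[2]))
t=np.array([.5853,-.3096,.2259])
th=np.linspace(0,2*np.pi,73)
from scipy.optimize import least_squares
P=lambda x:pr(f,np.c_[x[0]+.02*np.cos(th),x[1]+.02*np.sin(th),0*th+t[2]+x[2]])*1.42
r=lambda x:(lambda p:[p[:,0].min()-331,p[:,0].max()-460,p[:,1].max()-467])(P(x))
o=least_squares(r,[*t[:2],.027],x_scale=.01);x=o.x;print(x[:2]-t[:2],x[2],o.fun,P(x)[:,1].min())
for z in (.027,x[2]):
  b=np.array([*x[:2],t[2]+z])
  k=w(f,np.array([[387,361]])*s,b[2])[0];q=w(f,np.array([[384.5,302]])*s,b[2]-.034)[0]
  print(a(k-b),a(q-b),np.linalg.norm(q[:2]-b[:2]),np.linalg.norm(k[:2]-b[:2]))
# rim top circle
R=pr(f,np.c_[x[0]+.0325*np.cos(th),x[1]+.0325*np.sin(th),0*th+t[2]+x[2]-.034])*1.42
print(R[:,0].min(),R[:,0].max(),R[:,1].min())
c=np.load(f);print((np.linalg.inv(c['T'])@[*t,1]),pr(f,[t])*1.42)
im=c['im'];v=im[5:160,200:355];v=cv2.resize(v,(560,560),interpolation=cv2.INTER_CUBIC);cv2.imwrite('pics/w3c.png',v)
E
```

```text
[[ 0.4589 -0.1976  0.05  ]
 [ 0.5369 -0.1876  0.05  ]
 [ 0.5496 -0.2861  0.05  ]
 [ 0.4715 -0.2962  0.05  ]] [ 0.50421818 -0.24187068  0.05      ]
nose [[ 0.50289381 -0.24100854  0.105     ]] key [(array([ 0.49326665, -0.23302079,  0.071     ]), np.float64(141.05844874027727))]
97.3133047834386 97.34197422117974
[0.00056665 0.0001484 ] 0.025860543669436773 [0.00000000e+00 3.41060513e-13 2.27373675e-13] 353.7147501866365
146.6164263644595 147.33617320302247 0.026246923241271577 0.01834266698496754
146.91581925016396 147.51038650013325 0.02590629894511055 0.017822905369382285
310.96504121151514 479.42671549229624 283.8919582590441
[-5.52822840e-05  2.89372423e-02  1.56895120e-01  1.00000000e+00] [[393.96101367 374.29269356]]
```

View pics/w3c.png

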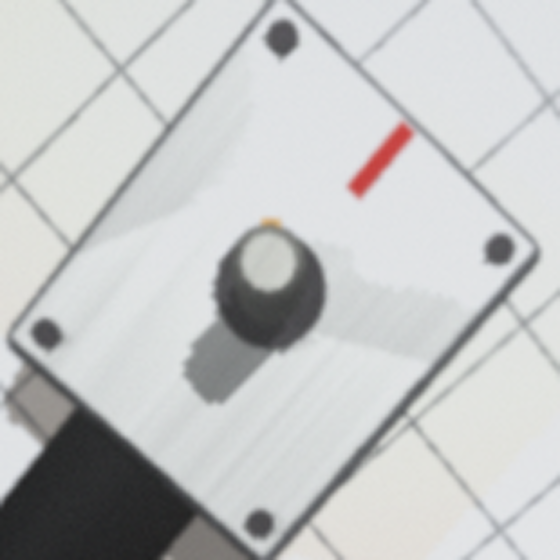

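Emit:
{"method": "apply_moves", "body": {
  "commands": [-0.02,0.018,0,-0.05,-0.04,0.035,0,-0.1,-0.06,0.052,-0.02,-0.12,-0.08,0.07,-0.04,-0.12,-0.08,0.07,-0.06,-0.12]
}}

```text
t: 6.15
tool_pos: [0.5017, -0.2377, 0.1657]
ee_rot: [-180.0, -0.3, 131.9]
contact_force: [0.4, -0.0, -1.6]
gripper_width: 0.0387
finger_force: 60.9
```

Emit:
{"method": "apply_moves", "body": {
  "commands": [0,0,0,0,0,0,0,0,0,0,0,0,0,0,0,0,0,0,0,0]
}}

```text
t: 6.65
tool_pos: [0.5062, -0.2421, 0.1671]
ee_rot: [180.0, 0.1, 131.8]
contact_force: [0.2, 0.2, -1.4]
gripper_width: 0.0387
finger_force: 60.9
```

```bash
python3 - <<'E'
from h import *
snap("scene","pics/s4.png",crop=(130,220,230,310),scale=7)
s=bot.read_state();print(s['t'],s['tool_pos'],s['ee_rot'],s['contact_force'])
# predicted nose and gear bottom circle in scene crop
N=[.5055,-.2423,.105];t=s['tool_pos'];print((pr('pics/s4.npz',[N,[.507,-.243,.105],[t[0],t[1],t[2]+.026]])-[130,220])*7)
E
```

```text
6.7 [ 0.5059302  -0.24193899  0.16690384] [1.79966943e+02 6.93881541e-02 1.31756841e+02] [ 0.54065786  0.67841142 -2.07422627]
[[288.80061046 210.83507548]
 [287.39395567 215.23116165]
 [231.63229922  57.66145599]]
```

View pics/s4.png

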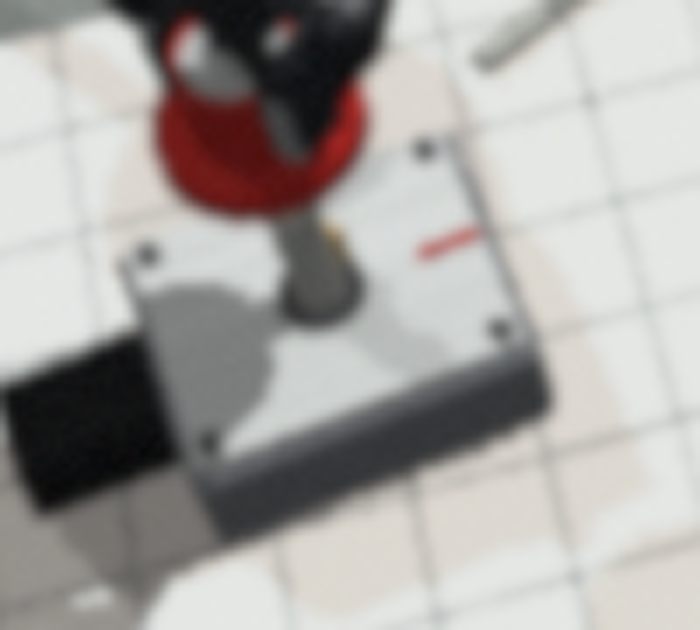

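```bash
python3 - <<'E'
from h import *
f='pics/s4.npz'
U=lambda p:np.array(p,float)/7+[130,220]
sc=w(f,U([[425,150],[500,328],[208,442],[148,255]]),.05);print(sc.round(4),sc.mean(0))
from scipy.optimize import least_squares
th=np.linspace(0,2*np.pi,73);t=np.array([.5059,-.2419,.1669])
def P(x):
    ps=[pr(f,np.c_[x[0]+.0325*np.cos(th),x[1]+.0325*np.sin(th),0*th+t[2]-.018+h]) for h in (0,.01)]
    return (np.vstack(ps)-[130,220])*7
r=lambda x:(lambda p:[p[:,0].min()-157,p[:,0].max()-368,p[:,1].max()-215])(P(x))
o=least_squares(r,t[:2],x_scale=.01);print(o.x-t[:2],o.fun)
E
```

```text
[[ 0.4588 -0.1982  0.05  ]
 [ 0.5358 -0.1878  0.05  ]
 [ 0.5479 -0.2865  0.05  ]
 [ 0.4714 -0.2953  0.05  ]] [ 0.50348718 -0.24196725  0.05      ]
[-0.00419423  0.00207473] [-4.29164116  4.35619692 -0.21492016]
```

Emit:
{"method": "apply_moves", "body": {
  "commands": [0,-0.0005,-0.015,0,0,-0.0005,-0.03,0,0,-0.0005,-0.036,0,0,-0.0005,-0.039,0,0,-0.0005,-0.04,0]
}}

```text
t: 7.2
tool_pos: [0.5055, -0.2422, 0.1263]
ee_rot: [180.0, 0.0, 131.8]
contact_force: [0.5, -0.6, -2.0]
gripper_width: 0.0388
finger_force: 60.9
```

Emit:
{"method": "apply_moves", "body": {
  "commands": [0,0,-0.001,0,0,0,-0.002,0,0,0,-0.003,0,0,0,-0.004,0,0,0,-0.005,0]
}}

```text
t: 7.7
tool_pos: [0.5055, -0.242, 0.1214]
ee_rot: [180.0, 0.0, 131.8]
contact_force: [-0.1, -0.6, -0.6]
gripper_width: 0.0383
finger_force: 60.9
```

Emit:
{"method": "apply_moves", "body": {
  "commands": [0,0,-0.001,0,0,0,-0.002,0,0,0,-0.003,0,0,0,-0.004,0,0,0,-0.005,0]
}}

```text
t: 8.2
tool_pos: [0.5053, -0.2422, 0.1162]
ee_rot: [-180.0, 0.0, 131.8]
contact_force: [-0.6, -0.5, -1.0]
gripper_width: 0.0385
finger_force: 60.9
```

Emit:
{"method": "apply_moves", "body": {
  "commands": [0,0,-0.002,0,0,0,-0.004,0,0,0,-0.006,0,0,0,-0.008,0,0,0,-0.01,0]
}}

```text
t: 8.7
tool_pos: [0.5053, -0.2423, 0.1061]
ee_rot: [-180.0, 0.0, 131.8]
contact_force: [-0.8, -1.5, -1.1]
gripper_width: 0.0384
finger_force: 60.9
```

Emit:
{"method": "apply_moves", "body": {
  "commands": [0,0,-0.002,0,0,0,-0.004,0,0,0,-0.006,0,0,0,-0.008,0,0,0,-0.01,0]
}}

```text
t: 9.2
tool_pos: [0.5053, -0.2423, 0.0962]
ee_rot: [-180.0, 0.0, 131.8]
contact_force: [-1.6, -1.8, -1.3]
gripper_width: 0.0385
finger_force: 60.9
```

Emit:
{"method": "apply_moves", "body": {
  "commands": [0,0,-0.001,0,0,0,-0.002,0,0,0,-0.003,0,0,0,-0.004,0,0,0,-0.005,0]
}}

```text
t: 9.7
tool_pos: [0.5053, -0.2423, 0.0913]
ee_rot: [-180.0, 0.0, 131.8]
contact_force: [-2.0, -2.3, 0.2]
gripper_width: 0.0385
finger_force: 61.0
```

Emit:
{"method": "apply_moves", "body": {
  "commands": [-0.0003,-0.0003,-0.0005,0,-0.0005,-0.0005,-0.001,0,-0.0005,-0.0005,-0.0015,0,-0.0005,-0.0005,-0.002,0,-0.0005,-0.0005,-0.0025,0]
}}

```text
t: 10.2
tool_pos: [0.505, -0.2422, 0.0887]
ee_rot: [180.0, -0.0, 131.8]
contact_force: [-0.3, -1.5, -0.3]
gripper_width: 0.0385
finger_force: 61.0
```

Emit:
{"method": "apply_moves", "body": {
  "commands": [0,0,-0.0005,0,0,0,-0.001,0,0,0,-0.001,0]
}}

```text
t: 10.5
tool_pos: [0.5049, -0.2422, 0.0877]
ee_rot: [180.0, -0.0, 131.8]
contact_force: [0.0, -0.4, -2.4]
gripper_width: 0.0384
finger_force: 61.0
```

Below or at the key top, still without load; continuing gently.

Emit:
{"method": "apply_moves", "body": {
  "commands": [0,0,-0.0005,0,0,0,-0.001,0,0,0,-0.0015,0,0,0,-0.0015,0]
}}

```text
t: 10.9
tool_pos: [0.5049, -0.2423, 0.0862]
ee_rot: [180.0, -0.0, 131.8]
contact_force: [0.1, -0.3, -1.1]
gripper_width: 0.0387
finger_force: 61.0
```

Emit:
{"method": "apply_moves", "body": {
  "commands": [0,0,-0.0005,0,0,0,-0.001,0,0,0,-0.0015,0,0,0,-0.0015,0]
}}

```text
t: 11.3
tool_pos: [0.5049, -0.2424, 0.0847]
ee_rot: [-180.0, -0.0, 131.8]
contact_force: [0.2, -0.3, -1.8]
gripper_width: 0.0384
finger_force: 61.0
```

Emit:
{"method": "apply_moves", "body": {
  "commands": [0,0,-0.0008,0,0,0,-0.0016,0,0,0,-0.0024,0,0,0,-0.0032,0,0,0,-0.004,0]
}}

```text
t: 11.8
tool_pos: [0.5049, -0.2425, 0.0807]
ee_rot: [-180.0, -0.0, 131.8]
contact_force: [0.3, 0.2, -1.5]
gripper_width: 0.0385
finger_force: 61.0
```

Emit:
{"method": "apply_moves", "body": {
  "commands": [0,0,-0.0008,0,0,0,-0.0016,0,0,0,-0.0024,0,0,0,-0.0032,0,0,0,-0.004,0]
}}

```text
t: 12.3
tool_pos: [0.5049, -0.2425, 0.0767]
ee_rot: [-180.0, -0.0, 131.8]
contact_force: [0.4, 0.1, -1.8]
gripper_width: 0.0386
finger_force: 61.0
```

Emit:
{"method": "apply_moves", "body": {
  "commands": [0,0,-0.001,0,0,0,-0.002,0,0,0,-0.003,0,0,0,-0.004,0,0,0,-0.0045,0]
}}

```text
t: 12.8
tool_pos: [0.5049, -0.2425, 0.0722]
ee_rot: [-180.0, -0.0, 131.8]
contact_force: [-0.2, 0.3, -1.6]
gripper_width: 0.0388
finger_force: 61.0
```

Emit:
{"method": "apply_moves", "body": {
  "commands": [0,0,-0.0005,0,0,0,-0.001,0,0,0,-0.001,0]
}}

```text
t: 13.1
tool_pos: [0.5048, -0.2425, 0.0712]
ee_rot: [-180.0, -0.0, 131.8]
contact_force: [0.7, 0.1, -2.2]
gripper_width: 0.0387
finger_force: 61.0
```

Emit:
{"method": "apply_moves", "body": {
  "commands": [0,0,-0.0005,0,0,0,-0.0005,0]
}}

```text
t: 13.3
tool_pos: [0.5049, -0.2425, 0.0708]
ee_rot: [-180.0, -0.0, 131.8]
contact_force: [0.1, -0.8, -1.9]
gripper_width: 0.0384
finger_force: 61.0
```

Emit:
{"method": "apply_moves", "body": {
  "commands": [0,0,-0.0005,0,0,0,-0.0005,0]
}}

```text
t: 13.5
tool_pos: [0.505, -0.2426, 0.0704]
ee_rot: [180.0, 0.0, 131.8]
contact_force: [-1.0, -0.3, -1.1]
gripper_width: 0.0385
finger_force: 61.1
```

Emit:
{"method": "apply_moves", "body": {
  "commands": [0,0,-0.0005,0,0,0,-0.0005,0]
}}

```text
t: 13.7
tool_pos: [0.5049, -0.2425, 0.0703]
ee_rot: [180.0, 0.0, 131.8]
contact_force: [-1.6, 0.3, 5.4]
gripper_width: 0.0385
finger_force: 61.5
```

Emit:
{"method": "apply_moves", "body": {
  "commands": [0,0,-0.0004,0,0,0,-0.0004,0]
}}

```text
t: 13.9
tool_pos: [0.505, -0.2426, 0.0703]
ee_rot: [180.0, 0.0, 131.8]
contact_force: [-2.4, 0.7, 7.1]
gripper_width: 0.0384
finger_force: 61.9
```

Emit:
{"method": "apply_moves", "body": {
  "commands": [0,0,0.0003,0,0,0,0.0003,0,0,0,0.0003,0,0,0,0.0003,0,0,0,0.0003,0],
  "grip": -1
}}

```text
t: 14.4
tool_pos: [0.5048, -0.2425, 0.0695]
ee_rot: [-180.0, -0.0, 131.8]
contact_force: [0.3, -0.0, -0.1]
gripper_width: 0.0854
finger_force: 0.0
```

Emit:
{"method": "apply_moves", "body": {
  "commands": [0,0,0,0,0,0,0.01,0,0,0,0.03,0,0,0,0.06,0,0,0,0.09,0]
}}

```text
t: 14.9
tool_pos: [0.5045, -0.2425, 0.161]
ee_rot: [-180.0, -0.0, 131.8]
contact_force: [0.8, 0.4, 0.3]
gripper_width: 0.0855
finger_force: 0.0
```

Emit:
{"method": "apply_moves", "body": {
  "commands": [0.015,-0.015,0.03,0,0.04,-0.04,0.04,0,0.07,-0.07,0.04,0,0.08,-0.08,0.04,0,0.08,-0.08,0.04,0]
}}

```text
t: 15.4
tool_pos: [0.5862, -0.3247, 0.2006]
ee_rot: [180.0, 0.2, 131.7]
contact_force: [-0.9, 0.6, 0.2]
gripper_width: 0.0856
finger_force: 0.0
```

```bash
python3 - <<'E'
from h import *
snap("wrist","pics/w5.png",scale=1.42)
s=bot.read_state();print(s['t'],s['tool_pos'],s['contact_force'],s['gripper_width'])
E
```

```text
15.45 [ 0.58473095 -0.32291756  0.19997696] [-0.85491268  0.48235526 -0.1050971 ] 0.08509644629769945
```

View pics/w5.png

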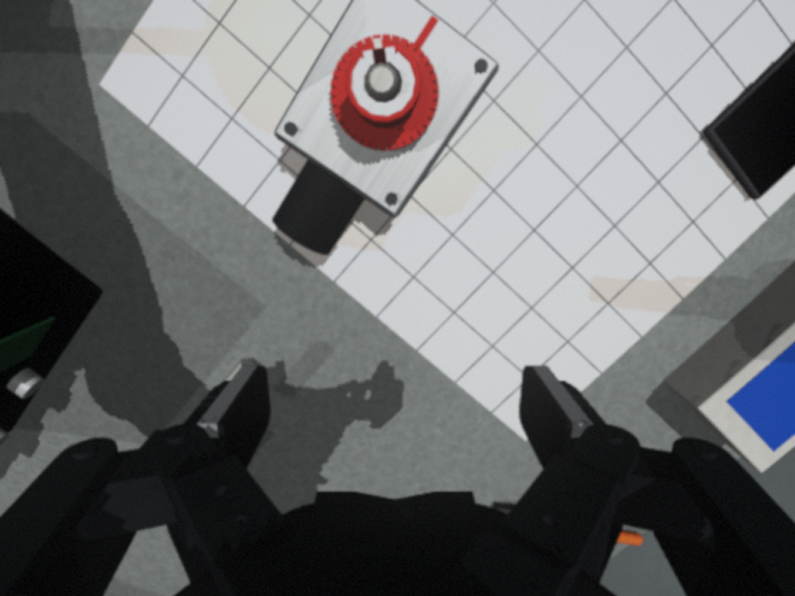

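The picture shows the gear at (385,92) sitting low on the drive. The nose (382,80) stands just above the boss and the keyway stroke is at (378,45). The gripper is clear.

```bash
python3 -c "
from station import order
print(order.sign_off())"
```

```text
the job is handed in; nothing more can be done
None
```

The red gear is home on the collar with its keyway over the key, released, and the job is handed in at about 15.5 s; contact came at the expected seat height with about 7 N at the wrist, no other loose thing was touched, and the sign-off returned no verdict.

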